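# Pack the scanner calibration kit into its tray

## Task

Pack the calibration kit back into the yellow-floored tray: lay the brush and the aluminium L-bracket flat in the cut-outs of their own shape, and lay the black scale bar, dots up, on the wide bare strip of yellow floor beside the white calibration board (on the board's right as the robot sees it), flush against the board's long edge over the bar's whole length and not sticking out past the board at either end. Set each part down gently rather than dropping it, and leave the spray can, the little figure and the roll of tape where they are.

Things in the scene. Friction and masses are not known exactly. Their poses are not given: they have to be found in the camera images.
- tray: Fixed kit tray, 210 (x, away from robot) x 330 (y, left) x 16 mm, yawed a little. Origin: centre of underside. Yellow floor 8 mm thick under an 8 mm grey layer with cut-outs 8 mm deep. Left to right: brush cut-out, L cut-out, bay (y -155 to -3) with the fixed white dotted calibration board, 164 x 100 x 8 mm, top level with the grey, and right of it 52 mm of bare yellow floor up to the rim.
- brush_pocket (a point): Centre of the brush cut-out on its yellow floor; axes as the tray. 150 mm long in x: 27 mm wide for the handle (x -75 to +20.5), 43 mm wide for the head (+20.5 to +75), so the head points away from the robot. The laid brush has its origin and axes at this point (play about 4.5 mm).
- bracket_pocket (a point): Centre of the L cut-out's 99 (x) x 71 (y) mm outline on its yellow floor; axes as the tray. Long leg 37 mm wide along the right side (y -35.5 to +1.5); short leg 37 mm wide (x -49.5 to -12.5) reaching left to y +35.5 at the robot's end. The laid bracket has its origin and axes at this point (play about 4.5 mm).
- board_edge (a point): Middle of the foot of the calibration board's free right-hand edge, on the yellow floor; axes as the tray: x along the edge (the board reaches from x -82 to +82), -y away from the board over the bare floor. The edge face is vertical, 8 mm high.
- brush: Dusting brush lying flat, 140 mm long along its x, 18 mm thick throughout. Origin: centre of its underside outline. Light wooden handle 18 mm wide from x -70 to +23, steel band and black head 34 mm wide from +23 to +70. Balances at about x 0. 60 g.
- brush_head (a point): Head end of the brush, x +70 mm on its underside.
- bracket: Aluminium L-bracket lying flat, 18 mm thick, outline 90 (its x) x 62 (its y) mm. Origin: centre of that outline, on the underside. Long leg 28 mm wide: x -45 to +45, y -31 to -3. Short leg 28 mm wide: x -45 to -17, y up to +31. Black screw spots on top. Centre of mass about (-8, -8) mm. 160 g.
- bracket_toe (a point): End of the bracket's short leg, at (-31, +31) mm on its underside.
- bar: Black scale bar, 130 mm long along its x, 20 x 20 mm in section, a white dot with red centre near each end of the top; either way round is the same. Origin: centre of its underside. When laid flush its origin is at y -10 mm from the board_edge point. 90 g.
- tape: Roll of blue tape lying flat, 84 mm across, 24 mm high; origin at the centre of its underside. Bystander.
- can: Spray can with white cap, 56 mm across, 150 mm high, standing; origin at the centre of its underside. Bystander.
- figure: White plaster bear figure, about 56 mm across, 93 mm high, standing; origin at the centre of its underside. Bystander.
Not all that is in view belongs to the job. Of the things that look like the brush, take the one that is nearest to the robot's base at the start.

How it is judged:
At the end, for the whole second after the job is handed in: Brush and bracket lie flat on the floor of their own cut-outs, right way round (8 mm, 0.15 rad); the bar lies flat, dots up, on the tray floor, gap to the board's free edge at most 2.5 mm, parallel within 0.03 rad, its middle within 20 mm of the edge's middle; all at rest (x of brush in the frame of brush_pocket between -0.008 and 0.008 m and y of brush in the frame of brush_pocket between -0.008 and 0.008 m and z of brush in the frame of brush_pocket between -0.003 and 0.003 m and angle between the x axis of brush and the x axis of brush_pocket, either way round below 0.15 rad and angle between each of brush, bracket, bar's own z axis and vertical below 0.05 rad and x of brush_head in the frame of brush_pocket above 0.05 m and linear speed of each of brush, bracket, bar below 0.02 m/s and x of bracket in the frame of bracket_pocket between -0.008 and 0.008 m and y of bracket in the frame of bracket_pocket between -0.008 and 0.008 m and z of bracket in the frame of bracket_pocket between -0.003 and 0.003 m and angle between the x axis of bracket and the x axis of bracket_pocket, either way round below 0.15 rad and y of bracket_toe in the frame of bracket_pocket above 0.02 m and y of bar in the frame of board_edge between -0.0125 and -0.008 m and x of bar in the frame of board_edge between -0.02 and 0.02 m and z of bar in the frame of board_edge between -0.003 and 0.003 m and angle between the x axis of bar and the x axis of board_edge, either way round below 0.03 rad); the robot touches nothing.
It fails at once if the spray can, the figure or the roll of tape is moved more than 20 mm (distance of any of can, figure, tape from where it was at the start of the episode above 0.02 m).
It fails at once if a part is dropped into the tray (faster than 0.65 m/s just over it, a fall of some 20 mm) ((height (world z) of brush below 0.06 m and horizontal distance between brush and tray below 0.2 m and linear speed of brush above 0.65 m/s) or (height (world z) of bracket below 0.06 m and horizontal distance between bracket and tray below 0.2 m and linear speed of bracket above 0.65 m/s) or (height (world z) of bar below 0.06 m and horizontal distance between bar and tray below 0.2 m and linear speed of bar above 0.65 m/s)).
It also fails if it takes over 72 s, if anything falls off the work surface, if the arm or the gripper's body presses on something with over 40 N, if the wrist force passes 120 N, or if a joint passes its speed limit or range.

## Robot

A 7-joint arm with a two-finger parallel gripper is mounted at the origin on the work surface. World frame = base frame: x ahead of the robot, y to its left, z up, the work surface at z = 0. Lengths are in m, angles in rad, forces in N, time in s.
With the tool pointing down it reaches from about 0.4 to 0.875 m from the base axis. Payload 6.5 kg.
Tool frame: the origin (TCP) lies at the very end of the fingers, on their centre line; the grasp point (between the pads) lies 19 mm behind it; z points along the fingers, y is the line along which they close (so a half turn about z gives the same grasp; the last joint's range is limited). The gripper opens to 85 mm and grips with 20 to 120 N. Pads are 22 mm wide; open, the fingers measure 114 mm over their backs; the gripper's body (76 mm by 85 mm) begins 54 mm behind the grasp point. The pads swing forward as they close: fully open they stand 13 mm farther back than shut.
Start: joints at [1.192, 0.536, -0.004, 1.538, 0.003, 1.067, -0.071], TCP at [0.2, -0.618, 0.231] pointing down, gripper open.
Joint ranges: [-2.7, 2.7], [-0.37, 2.16], [-1.27, 1.26], [0.24, 2.4], [-1.31, 4.45], [0.19, 1.91], [-2.76, 2.76]. Speed limits (rad/s): [2.39, 2.39, 3.14, 3.14, 3.14, 3.14, 3.14].

## Interface

Orientations are given as a unit quaternion [w, x, y, z].
In Python, from plant import observe, optics, ticket gives the robot as it stands. The module is installed in compiled form; this text tells all that it offers.
- The arm moves only by the tool play_rows, never from a script. Its argument "plan" is a list of rows, each an object of numbers: "tx", "ty", "tz": the shift along the tool's x, y, z normalised to -1 to 1, where 1 is 400 mm; "wx", "wy", "wz": the turn, a rotation vector about the tool's x, y, z normalised to -1 to 1, where 1 is 45 degrees. In form: [{"tx": .., "ty": .., "tz": .., "wx": .., "wy": .., "wz": ..}, ...]. A call has 1 to 10 rows; each row is the pose to reach, as a shift and turn from the pose commanded when the call began, along the tool's axes at that moment; what a row does not reach only later rows make up. A row lasts 1/10 s, in which the tool goes at most 50 mm and 8.59 degrees, less where a joint would pass 70% of its speed; a pose out of reach is approached as far as the arm can. A call with a number of a shift or a turn outside -1 to 1 is refused whole. A call with a gripper value outside its range is refused whole. "fingers" is the opening, from -1 (shut) to 1 (fully open), set as the call begins (left out, the last holds). The fingers move at their own pace and stop on an object; "squeeze" is the grip in N (left out, the last holds). Time passes only in rows, so rows that repeat a pose let the fingers close. It gives the time, the measured TCP pose, the force, the opening and the grip force at its end, in the units of the state.
- observe(): the state, without advancing time (a new reading comes with each control period).
- optics.snapshot(name): name is "scene" or "top" or "wrist"; returns a dict with "frame" (400x640x3 uint8, red, green, blue), "fx", "fy", "cx", "cy" (pixels), "dist" ([k1, k2, p1, p2, k3] as OpenCV has them; the pictures are not rectified), "R" (3x3) and "t" (3): a world point X has camera coordinates R X + t. Camera axes: x right, y down, z forward; pixel columns grow to the right and rows downward; lengths in m; the calibration is good to about 2 mm. A picture is of the moment at which its call begins. There is no depth.
- ticket.hand_in(): hands the job in; it is judged then, once.
Trained networks look in the newest picture that a camera, given by its name, has taken for a name from the list of things; names that differ only in an ending like _2 or _b are one class to them, and where a whole thing is asked for, a point or a joint stands for the part that bears it (a point fixed in the world has none). Each returns a list of dicts, best first, with "conf" (0 to 1); they miss things now and then, are a little off and sometimes report something else, mostly with a low value. They report only what shows in the picture. A call takes as long as a camera call. They do not tell look-alikes from the thing itself.
- optics.spot_in(thing, camera): "at" ([row, column] as shares, 0 to 1, of the picture: columns of its width, rows of its height, amid what is visible of it).
The state is a dict: "t": time; "joints": joint angles; "qd": joint speeds; "effort": joint torques, N m; "tool_pos": TCP position; "orientation": TCP orientation; "force": force on the tool from outside, world axes, zero at the start; "ft_torque": the same for the moment, N m; "grip_width": finger opening in m; "grasp_force": force on a finger pad.
Only numpy, scipy, OpenCV 4.12 (cv2) and the standard library are available. Lean on these libraries where they do the work, as an engineer would, in place of code of your own. Each camera call takes 0.05 s, during which the arm holds its last target. There are 200 camera calls.

## Working session

There is one attempt and no reset: what is moved stays moved. The work goes in short steps, Python scripts to look and compute and a tool call to move; the robot and the scene stay as the last step left them, time stands still between calls to the robot, and variables do not carry over. Pictures are saved under pics/ and viewed, at most 10 in all, crops included, and the job is handed in when it is done.

Besides the shell and the picture viewer there is one more tool, called after "Request:" as name(argument=value, ...), one argument or row to a line, values as JSON. play_rows: Moves the arm, as the interface text tells. Its arguments: {"type":"object","properties":{"plan":{"type":"array"},"fingers":{"type":"number"},"squeeze":{"type":"number"}},"required":["plan"]}

```bash
mkdir -p pics
cat > h.py <<'E'
import numpy as np, cv2
from plant import observe, optics, ticket
def snap(n):
    s=optics.snapshot(n); s['K']=np.array([[s['fx'],0,s['cx']],[0,s['fy'],s['cy']],[0,0,1.]]); s['dist']=np.array(s['dist'],float); s['R']=np.array(s['R']); s['t']=np.array(s['t']); return s
def save(s,name,crop=None,k=1):
    f=s['frame'][:,:,::-1]
    if crop: r0,r1,c0,c1=crop; f=f[r0:r1,c0:c1]
    cv2.imwrite('pics/'+name,cv2.resize(f,None,fx=k,fy=k,interpolation=cv2.INTER_CUBIC))
def ray(s,col,row,z):
    p=cv2.undistortPoints(np.array([[[col,row]]],float),s['K'],s['dist'])[0,0]
    d=s['R'].T@np.array([p[0],p[1],1]); c=-s['R'].T@s['t']
    return c+d*(z-c[2])/d[2]
def proj(s,X):
    return cv2.projectPoints(np.array(X,float).reshape(-1,3),cv2.Rodrigues(s['R'])[0],s['t'],s['K'],s['dist'])[0][:,0]
E
python3 - <<'E'
from h import *
s=snap('top'); save(s,'top.png',k=1.25)
print('cam',-s['R'].T@s['t'],s['R'])
for n in ['brush','bracket','bar','tape','can','figure','tray']:
    for d in optics.spot_in(n,'top'):
        r,c=d['at']; print(n,round(d['conf'],2),round(c*640),round(r*400),ray(s,c*640,r*400,.02).round(3))
s=snap('scene'); save(s,'scene.png',k=1.25)
print(observe())
E
```

```text
cam [ 0.42215449 -0.01531385  1.7155932 ] [[-0.0210816  -0.99973707 -0.00901966]
 [-0.99578032  0.0218024  -0.08914148]
 [ 0.08931469  0.00710235 -0.99597813]]
brush 0.87 186 166 [0.7   0.454 0.02 ]
brush 0.75 236 144 [0.776 0.275 0.02 ]
brush 0.6 219 192 [0.605 0.336 0.02 ]
bracket 0.87 259 199 [0.577 0.195 0.02 ]
bar 0.75 259 240 [0.432 0.196 0.02 ]
bar 0.5 345 209 [ 0.535 -0.108  0.02 ]
bar 0.45 447 226 [ 0.467 -0.467  0.02 ]
tape 0.49 218 233 [0.458 0.341 0.02 ]
can 0.87 450 224 [ 0.472 -0.476  0.02 ]
figure 0.48 337 140 [ 0.78  -0.088  0.02 ]
tray 0.64 344 213 [ 0.519 -0.104  0.02 ]
{'t': 0.45, 'joints': array([ 1.19178711,  0.53645425, -0.00439397,  1.53798031,  0.00260451,
        1.06730002, -0.07118663]), 'qd': array([ 0.00036752, -0.00134176,  0.00181475, -0.00161545, -0.00071375,
        0.00197836,  0.00085034]), 'effort': array([-6.47046472e-04, -5.82785082e+01,  1.04661785e+00, -2.59145576e+01,
        1.23385229e-02,  3.38669379e-03, -5.02319415e-05]), 'tool_pos': array([ 0.20000064, -0.61840488,  0.23122339]), 'orientation': array([-6.23977931e-05,  9.87790043e-01,  1.55790967e-01, -3.26230128e-05]), 'force': array([0.27004727, 0.47684118, 0.10429224]), 'ft_torque': array([ 0.05317241, -0.01780013,  0.00858852]), 'grasp_force': 0.0, 'grip_width': 0.08549164112408082}
```

View pics/top.png

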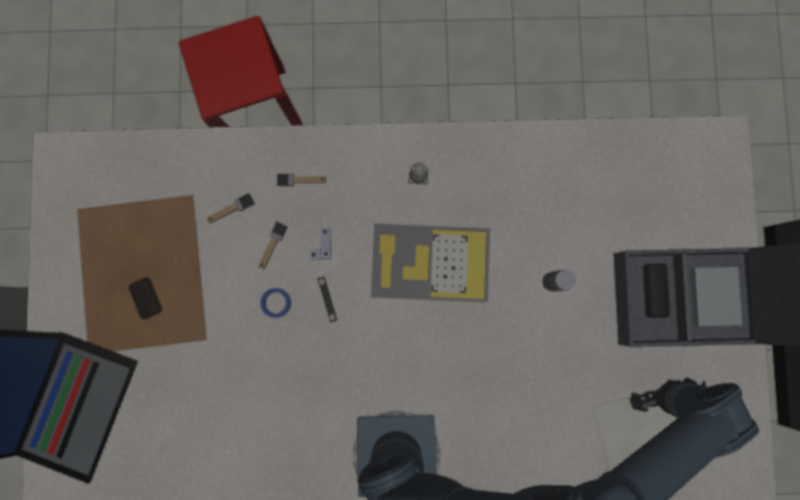

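View pics/scene.png

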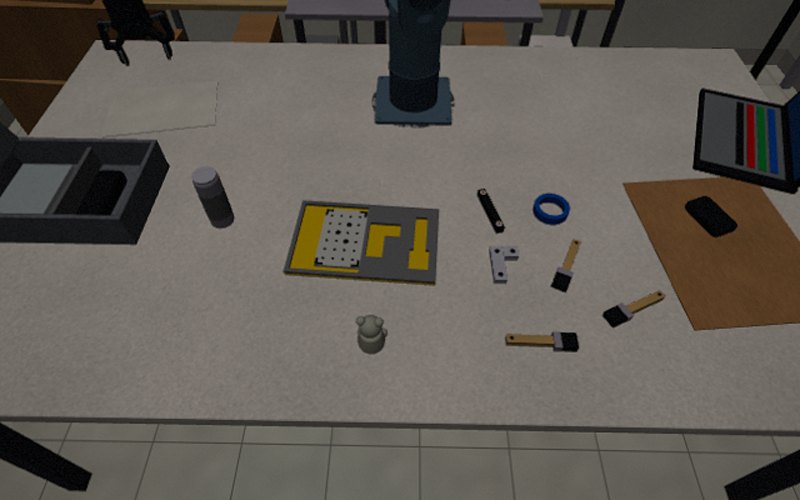

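The top view shows three brushes, at (219,192), (236,144) and (186,166) px in the raw picture, 0.69, 0.82 and 0.83 m from the base. The one at (219,192) is nearest and so is the one meant. The bracket is at (259,199), the bar at (261,239), the tape at (219,242) and the tray at (345,210). I'll confirm the brush in one crop, then move the wrist camera over the scene.

Run:
```python
from h import *
s=snap('top'); save(s,'crop.png',(130,270,155,295),5)
```

Request:
play_rows(
  plan=[
    {"tx": 0.6, "ty": -0.6, "tz": -0.4, "wx": 0, "wy": 0, "wz": 0},
    {"tx": 0.9, "ty": -1, "tz": -0.5, "wx": 0, "wy": 0, "wz": 0},
    {"tx": 0.9, "ty": -1, "tz": -0.5, "wx": 0, "wy": 0, "wz": 0},
    {"tx": 0.9, "ty": -1, "tz": -0.5, "wx": 0, "wy": 0, "wz": 0},
    {"tx": 0.9, "ty": -1, "tz": -0.5, "wx": 0, "wy": 0, "wz": 0},
    {"tx": 0.9, "ty": -1, "tz": -0.5, "wx": 0, "wy": 0, "wz": 0},
    {"tx": 0.9, "ty": -1, "tz": -0.5, "wx": 0, "wy": 0, "wz": 0},
    {"tx": 0.9, "ty": -1, "tz": -0.5, "wx": 0, "wy": 0, "wz": 0},
    {"tx": 0.9, "ty": -1, "tz": -0.5, "wx": 0, "wy": 0, "wz": 0},
    {"tx": 0.9, "ty": -1, "tz": -0.5, "wx": 0, "wy": 0, "wz": 0},
  ],
)

```text
t: 1.5
tool_pos: [0.3916, -0.1892, 0.407]
orientation: [0.0, 0.988, 0.156, 0.0]
force: [1.4, -0.6, -0.5]
grip_width: 0.0855
grasp_force: 0.0
```

View pics/crop.png

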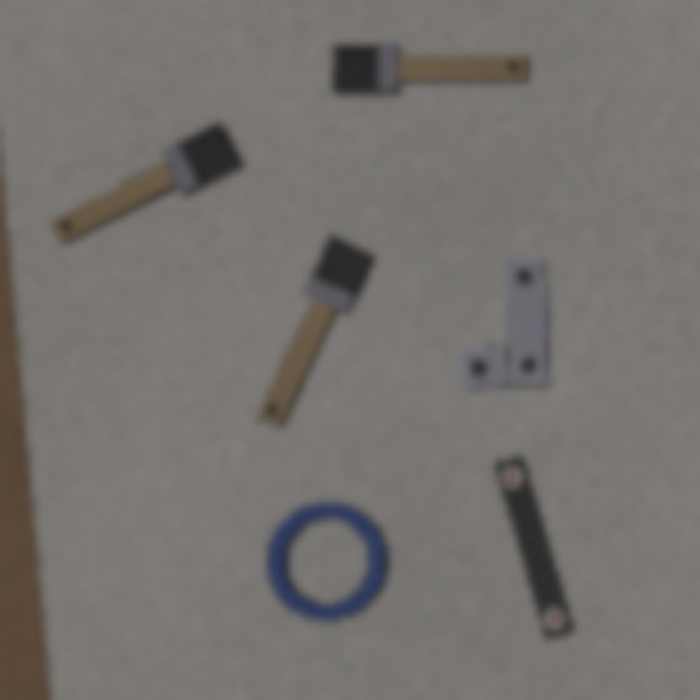

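The crop shows the nearest brush at crop (318,330), with its head up and to the right, away from the robot. The bracket (510,325) already has the right handedness, and the bar (535,548) has its dots up. Next is the wrist picture over the tray.

Run:
```python
from h import *
s=snap('wrist'); save(s,'w1.png'); np.savez('w1.npz',**s)
print(observe()['tool_pos'],-s['R'].T@s['t'],s['R'],s['fx'])
```

```text
[ 0.3961672  -0.18142361  0.40999668] [ 0.45541102 -0.16880456  0.55011469] [[ 3.07239034e-01 -9.51632095e-01  7.29353962e-04]
 [-9.16592892e-01 -2.95720224e-01  2.69085526e-01]
 [-2.55854738e-01 -8.33420976e-02 -9.63116010e-01]] 356.27031407048617
```

View pics/w1.png

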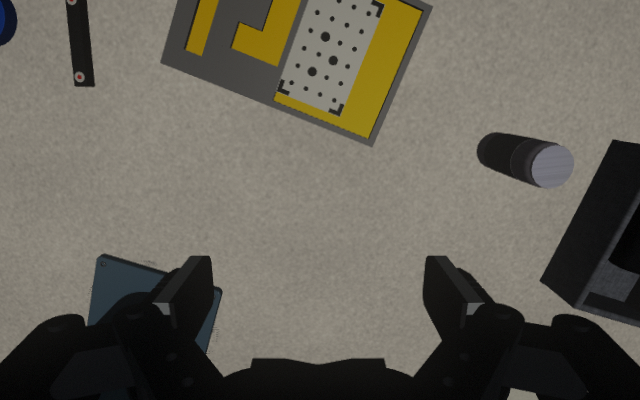

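The wrist camera sits ahead of the tool and looks back towards it. The tray is at the top of the frame, so I'll move forward for a full view.

Request:
play_rows(
  plan=[
    {"tx": 0.55, "ty": -0.06, "tz": 0, "wx": 0, "wy": 0, "wz": 0.4},
    {"tx": 0.55, "ty": -0.06, "tz": 0, "wx": 0, "wy": 0, "wz": 0.4},
    {"tx": 0.55, "ty": -0.06, "tz": 0, "wx": 0, "wy": 0, "wz": 0.4},
    {"tx": 0.55, "ty": -0.06, "tz": 0, "wx": 0, "wy": 0, "wz": 0.4},
    {"tx": 0.55, "ty": -0.06, "tz": 0, "wx": 0, "wy": 0, "wz": 0.4},
    {"tx": 0.55, "ty": -0.06, "tz": 0, "wx": 0, "wy": 0, "wz": 0.4},
    {"tx": 0.55, "ty": -0.06, "tz": 0, "wx": 0, "wy": 0, "wz": 0.4},
    {"tx": 0.55, "ty": -0.06, "tz": 0, "wx": 0, "wy": 0, "wz": 0.4},
  ],
)

```text
t: 2.35
tool_pos: [0.5924, -0.1017, 0.406]
orientation: [0.0, 1.0, -0.001, -0.0]
force: [-0.1, -0.8, -0.5]
grip_width: 0.0857
grasp_force: 0.0
```

Run:
```python
from h import *
s=snap('wrist'); save(s,'w2.png',k=1.25); np.savez('w2.npz',**s)
print(observe()['tool_pos'])
```

```text
[ 0.59237945 -0.10176024  0.40626361]
```

Request:
play_rows(
  plan=[
    {"tx": 0, "ty": -0.925, "tz": 0, "wx": 0, "wy": 0, "wz": 0},
    {"tx": 0, "ty": -0.925, "tz": 0, "wx": 0, "wy": 0, "wz": 0},
    {"tx": 0, "ty": -0.925, "tz": 0, "wx": 0, "wy": 0, "wz": 0},
    {"tx": 0, "ty": -0.925, "tz": 0, "wx": 0, "wy": 0, "wz": 0},
    {"tx": 0, "ty": -0.925, "tz": 0, "wx": 0, "wy": 0, "wz": 0},
    {"tx": 0, "ty": -0.925, "tz": 0, "wx": 0, "wy": 0, "wz": 0},
    {"tx": 0, "ty": -0.925, "tz": 0, "wx": 0, "wy": 0, "wz": 0},
    {"tx": 0, "ty": -0.925, "tz": 0, "wx": 0, "wy": 0, "wz": 0},
    {"tx": 0, "ty": -0.925, "tz": 0, "wx": 0, "wy": 0, "wz": 0},
    {"tx": 0, "ty": -0.925, "tz": 0, "wx": 0, "wy": 0, "wz": 0},
  ],
)

```text
t: 3.4
tool_pos: [0.5939, 0.2681, 0.4062]
orientation: [0.001, 1.0, -0.001, 0.0]
force: [0.0, -1.1, -0.3]
grip_width: 0.0857
grasp_force: 0.0
```

Run:
```python
from h import *
s=snap('wrist'); save(s,'w3.png',k=1.25); np.savez('w3.npz',**s)
print(observe()['tool_pos'])
```

```text
[0.59426962 0.26712082 0.40626994]
```

View pics/w2.png

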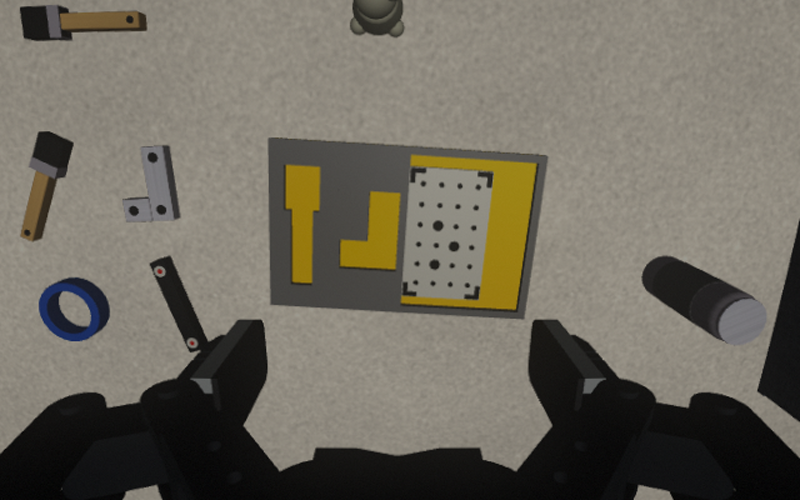

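View pics/w3.png

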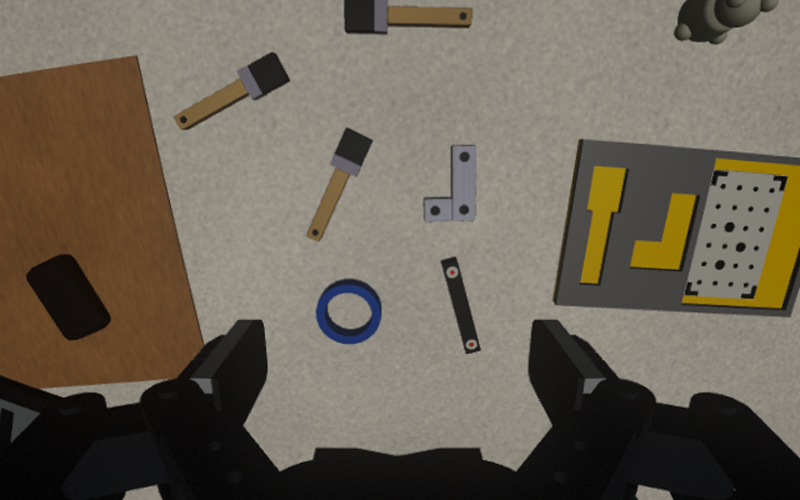

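Wrist view 2 shows the whole tray, with its corners at about (268,138), (547,155), (523,319) and (271,304) in the enlarged picture. Wrist view 3 shows the right brush at (340,185), the bracket at (455,185) and the bar at (461,307). I'll fit poses to the known outlines and check them in an overlay.

```bash
cat > fit.py <<'E'
from h import *
from scipy.optimize import least_squares
def place(p,m,z):
    m=np.array(m,float); c,q=np.cos(p[2]),np.sin(p[2])
    return np.c_[p[0]+c*m[:,0]-q*m[:,1],p[1]+q*m[:,0]+c*m[:,1],np.full(len(m),z)]
def fit(s,m,px,z,p0):
    r=least_squares(lambda p:(proj(s,place(p,m,z))-px).ravel(),p0,loss='soft_l1'); return r.x,np.abs(r.fun).reshape(-1,2)
B=np.array([[45,-31],[45,-3],[-17,-3],[-17,31],[-45,31],[-45,-31]])/1e3
R=np.array([[70,17],[70,-17],[23,-17],[23,-9],[-70,-9],[-70,9],[23,9],[23,17]])/1e3
S=np.array([[65,10],[65,-10],[-65,-10],[-65,10]])/1e3
T=np.array([[105,165],[105,-165],[-105,-165],[-105,165]])/1e3
W=np.array([[82,-3],[82,-103],[-82,-103],[-82,-3]])/1e3
PB=np.array([[75,21.5],[75,-21.5],[20.5,-21.5],[20.5,-13.5],[-75,-13.5],[-75,13.5],[20.5,13.5],[20.5,21.5]])/1e3
PL=np.array([[49.5,-35.5],[49.5,1.5],[-12.5,1.5],[-12.5,35.5],[-49.5,35.5],[-49.5,-35.5]])/1e3
E
python3 - <<'E'
from fit import *
w2=dict(np.load('w2.npz'));w3=dict(np.load('w3.npz'))
P=lambda l:np.array(l)/1.25
fits={}
def go(n,s,m,px,z,p0):
    p,e=fit(s,m,P(px),z,p0); print(n,p.round(4),'resid',e.max(1).round(1)); fits[n]=p; return p
go('bracket',w3,B,[(475,145),(452,145),(452,198),(424,198),(424,222),(475,221)],.018,[.577,.195,0])
go('brush',w3,R[[0,1,2,4,5,7]],[(348,128),(372,137),(357,175),(320,241),(306,236),(331,168)],.018,[.6,.33,0])
go('bar',w3,np.r_[S,[[.0,0]]],[(442,260),(456,257),(480,350),(466,353),(461,305)],.02,[.43,.2,0])
t=go('tray',w2,np.r_[T,W],[(268,138),(547,155),(523,319),(271,304),(413,168),(493,172),(480,300),(402,297)],.016,[.52,-.1,0])
go('pb',w2,PB[[0,1,2,4,5,7]],[(286,165),(321,167),(320,211),(312,284),(292,283),(286,208)],.014,[.52,0,0])
go('pl',w2,PL,[(400,193),(370,191),(368,241),(341,240),(340,267),(396,271)],.014,[.52,0,0])
for n in('pb','pl'):
    d=fits[n][:2]-t[:2];c,q=np.cos(t[2]),np.sin(t[2]); print(n,'in tray',c*d[0]+q*d[1],-q*d[0]+c*d[1])
np.savez('fits.npz',**fits)
def draw(s,items,crop,k):
    f=cv2.resize(s['frame'][:,:,::-1],None,fx=k,fy=k,interpolation=cv2.INTER_CUBIC)
    for n,m,z in items:
        q=((proj(s,place(fits[n],m,z))+.5)*k-.5); cv2.polylines(f,[np.round(q*8).astype(int)],True,(0,0,255),1,cv2.LINE_AA,3)
    r0,r1,c0,c1=[int(v*k) for v in crop]; return f[r0:r1,c0:c1]
a=draw(w2,[('tray',T,.016),('tray',W,.016),('pb',PB,.016),('pl',PL,.016)],(100,265,205,445),3)[:, :]
b=draw(w3,[('bracket',B,.018),('brush',R,.018),('bar',S,.02)],(95,290,235,395),3)
a=cv2.resize(a,(430,int(a.shape[0]*430/a.shape[1]))); b=cv2.resize(b,(365,int(b.shape[0]*365/b.shape[1])))
o=np.zeros((max(a.shape[0],b.shape[0]),795,3),np.uint8); o[:a.shape[0],:430]=a;o[:b.shape[0],430:]=b
cv2.imwrite('pics/ov.png',cv2.convertScaleAbs(o,alpha=1.6))
E
```

```text
bracket [0.5939 0.2049 0.0281] resid [0.7 0.3 0.1 0.7 0.2 0.6]
brush [ 0.5903  0.3403 -0.4484] resid [1.2 1.9 0.8 0.6 0.5 3.5]
bar [0.4382 0.1854 0.2712] resid [1.1 0.8 1.7 1.1 0.8]
tray [ 0.5309 -0.1097 -0.0633] resid [0.3 0.8 0.8 0.8 2.3 0.8 0.8 0.9]
pb [ 0.5399  0.0142 -0.0725] resid [0.9 0.6 0.4 0.4 0.4 0.8]
pl [ 0.5337 -0.0682 -0.0581] resid [0.4 0.2 0.  0.4 0.7 0.2]
pb in tray 0.0011199023041014965 0.12425236604736316
pl in tray 0.00010456148991880342 0.041647066759171736
```

View pics/ov.png

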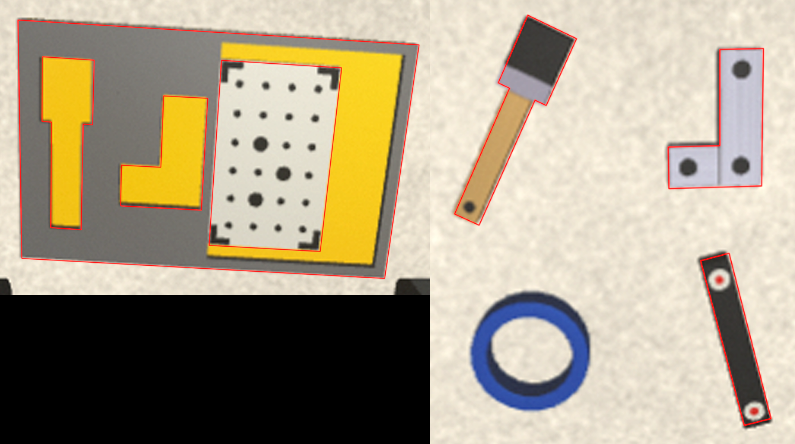

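The overlay lies on the tray, its pockets and the three parts to within about 1 px, and the sizes agree. I'll start with the bracket, gripping its long leg.

```bash
cat > d.py <<'E'
import sys
from h import *
o=observe(); w,x,y,z=o['orientation']; yaw=2*np.arctan2(y,x); p=o['tool_pos']
T=list(map(float,sys.argv[1:5])); d=np.array(T[:3])-p; c,s=np.cos(yaw),np.sin(yaw)
w=(T[3]-yaw+np.pi)%(2*np.pi)-np.pi
print('tx %.4f ty %.4f tz %.4f wz %.4f'%((c*d[0]+s*d[1])/.4,(s*d[0]-c*d[1])/.4,-d[2]/.4,-w/(np.pi/4)),'| pos',p.round(4),'yaw %.4f'%yaw,'t',round(o['t'],2))
E
python3 d.py .5944 .1879 .06 .0281
```

```text
tx 0.0011 ty 0.1980 tz 0.8657 wz -0.0409 | pos [0.5943 0.2671 0.4063] yaw -0.0040 t 3.45
```

Request:
play_rows(
  fingers=0.4,
  squeeze=50,
  plan=[
    {"tx": 0, "ty": 0.198, "tz": 0.8, "wx": 0, "wy": 0, "wz": -0.038},
    {"tx": 0, "ty": 0.198, "tz": 0.8, "wx": 0, "wy": 0, "wz": -0.038},
    {"tx": 0, "ty": 0.198, "tz": 0.8, "wx": 0, "wy": 0, "wz": -0.038},
    {"tx": 0, "ty": 0.198, "tz": 0.8, "wx": 0, "wy": 0, "wz": -0.038},
    {"tx": 0, "ty": 0.198, "tz": 0.8, "wx": 0, "wy": 0, "wz": -0.038},
    {"tx": 0, "ty": 0.198, "tz": 0.8, "wx": 0, "wy": 0, "wz": -0.038},
    {"tx": 0, "ty": 0.198, "tz": 0.8, "wx": 0, "wy": 0, "wz": -0.038},
    {"tx": 0, "ty": 0.198, "tz": 0.8, "wx": 0, "wy": 0, "wz": -0.038},
    {"tx": 0, "ty": 0.198, "tz": 0.8, "wx": 0, "wy": 0, "wz": -0.038},
    {"tx": 0, "ty": 0.198, "tz": 0.8, "wx": 0, "wy": 0, "wz": -0.038},
  ],
)

```text
t: 4.45
tool_pos: [0.5954, 0.191, 0.0886]
orientation: [-0.001, 1.0, 0.014, 0.002]
force: [-0.1, 0.7, 0.5]
grip_width: 0.0598
grasp_force: 0.0
```

```bash
python3 d.py .5944 .1879 .008 .0281
```

```text
tx -0.0027 ty 0.0076 tz 0.2016 wz -0.0002 | pos [0.5954 0.191  0.0886] yaw 0.0279 t 4.45
```

Request:
play_rows(
  plan=[
    {"tx": 0, "ty": 0.004, "tz": 0.1, "wx": 0, "wy": 0, "wz": 0},
    {"tx": -0.002, "ty": 0.006, "tz": 0.17, "wx": 0, "wy": 0, "wz": 0},
    {"tx": -0.002, "ty": 0.006, "tz": 0.2, "wx": 0, "wy": 0, "wz": 0},
    {"tx": -0.002, "ty": 0.006, "tz": 0.2, "wx": 0, "wy": 0, "wz": 0},
    {"tx": -0.002, "ty": 0.006, "tz": 0.2, "wx": 0, "wy": 0, "wz": 0},
  ],
)

```text
t: 4.95
tool_pos: [0.5942, 0.1889, 0.0078]
orientation: [-0.001, 1.0, 0.014, 0.001]
force: [0.0, -0.7, 0.7]
grip_width: 0.0596
grasp_force: 0.0
```

```bash
python3 d.py .5944 .1879 .008 .0281
```

```text
tx 0.0004 ty 0.0024 tz -0.0005 wz 0.0008 | pos [0.5942 0.1889 0.0078] yaw 0.0287 t 4.95
```

Request:
play_rows(
  fingers=-1,
  squeeze=50,
  plan=[
    {"tx": 0, "ty": 0.002, "tz": 0, "wx": 0, "wy": 0, "wz": 0},
    {"tx": 0, "ty": 0.002, "tz": 0, "wx": 0, "wy": 0, "wz": 0},
    {"tx": 0, "ty": 0.002, "tz": 0, "wx": 0, "wy": 0, "wz": 0},
    {"tx": 0, "ty": 0.002, "tz": 0, "wx": 0, "wy": 0, "wz": 0},
    {"tx": 0, "ty": 0.002, "tz": 0, "wx": 0, "wy": 0, "wz": 0},
    {"tx": 0, "ty": 0.002, "tz": 0, "wx": 0, "wy": 0, "wz": 0},
    {"tx": 0, "ty": 0.002, "tz": 0, "wx": 0, "wy": 0, "wz": 0},
  ],
)

```text
t: 5.65
tool_pos: [0.594, 0.1874, 0.0075]
orientation: [-0.0, 1.0, 0.014, 0.001]
force: [-0.6, -1.2, 6.9]
grip_width: 0.0268
grasp_force: 50.0
```

Request:
play_rows(
  plan=[
    {"tx": 0, "ty": 0.002, "tz": -0.05, "wx": 0, "wy": 0, "wz": 0},
    {"tx": 0, "ty": 0.002, "tz": -0.12, "wx": 0, "wy": 0, "wz": 0},
    {"tx": 0, "ty": 0.002, "tz": -0.2, "wx": 0, "wy": 0, "wz": 0},
    {"tx": 0, "ty": 0.002, "tz": -0.2, "wx": 0, "wy": 0, "wz": 0},
  ],
)

```text
t: 6.05
tool_pos: [0.5959, 0.1875, 0.0906]
orientation: [-0.001, 1.0, 0.014, 0.004]
force: [0.6, 0.1, -1.8]
grip_width: 0.0265
grasp_force: 49.9
```

```bash
python3 d.py .5324 -.0853 .06 -.0633
```

```text
tx -0.1779 ty 0.6774 tz 0.0765 wz 0.1165 | pos [0.5959 0.1875 0.0906] yaw 0.0282 t 6.05
```

Request:
play_rows(
  plan=[
    {"tx": -0.178, "ty": 0.677, "tz": 0.02, "wx": 0, "wy": 0, "wz": 0.117},
    {"tx": -0.178, "ty": 0.677, "tz": 0.02, "wx": 0, "wy": 0, "wz": 0.117},
    {"tx": -0.178, "ty": 0.677, "tz": 0.02, "wx": 0, "wy": 0, "wz": 0.117},
    {"tx": -0.178, "ty": 0.677, "tz": 0.02, "wx": 0, "wy": 0, "wz": 0.117},
    {"tx": -0.178, "ty": 0.677, "tz": 0.02, "wx": 0, "wy": 0, "wz": 0.117},
    {"tx": -0.178, "ty": 0.677, "tz": 0.02, "wx": 0, "wy": 0, "wz": 0.117},
    {"tx": -0.178, "ty": 0.677, "tz": 0.02, "wx": 0, "wy": 0, "wz": 0.117},
    {"tx": -0.178, "ty": 0.677, "tz": 0.02, "wx": 0, "wy": 0, "wz": 0.117},
    {"tx": -0.178, "ty": 0.677, "tz": 0.02, "wx": 0, "wy": 0, "wz": 0.117},
  ],
)

```text
t: 6.95
tool_pos: [0.5296, -0.0849, 0.0778]
orientation: [-0.001, 1.0, -0.031, 0.0]
force: [0.0, 0.7, -1.4]
grip_width: 0.0268
grasp_force: 50.1
```

```bash
python3 d.py .5324 -.0853 .028 -.0633
```

```text
tx 0.0070 ty 0.0007 tz 0.1245 wz 0.0022 | pos [ 0.5296 -0.0849  0.0778] yaw -0.0616 t 6.95
```

Request:
play_rows(
  plan=[
    {"tx": 0.006, "ty": 0.001, "tz": 0.06, "wx": 0, "wy": 0, "wz": 0.002},
    {"tx": 0.007, "ty": 0.001, "tz": 0.11, "wx": 0, "wy": 0, "wz": 0.002},
    {"tx": 0.007, "ty": 0.001, "tz": 0.125, "wx": 0, "wy": 0, "wz": 0.002},
    {"tx": 0.007, "ty": 0.001, "tz": 0.125, "wx": 0, "wy": 0, "wz": 0.002},
  ],
)

```text
t: 7.35
tool_pos: [0.5317, -0.0856, 0.0273]
orientation: [-0.0, 1.0, -0.031, -0.001]
force: [0.3, -0.6, -1.2]
grip_width: 0.0265
grasp_force: 50.0
```

```bash
python3 d.py .5324 -.0853 .016 -.0633
```

```text
tx 0.0017 ty -0.0007 tz 0.0282 wz 0.0006 | pos [ 0.5317 -0.0856  0.0273] yaw -0.0628 t 7.35
```

Request:
play_rows(
  plan=[
    {"tx": 0.002, "ty": -0.001, "tz": 0.008, "wx": 0, "wy": 0, "wz": 0},
    {"tx": 0.002, "ty": -0.001, "tz": 0.016, "wx": 0, "wy": 0, "wz": 0},
    {"tx": 0.002, "ty": -0.001, "tz": 0.022, "wx": 0, "wy": 0, "wz": 0},
    {"tx": 0.002, "ty": -0.001, "tz": 0.027, "wx": 0, "wy": 0, "wz": 0},
    {"tx": 0.002, "ty": -0.001, "tz": 0.028, "wx": 0, "wy": 0, "wz": 0},
    {"tx": 0.002, "ty": -0.001, "tz": 0.028, "wx": 0, "wy": 0, "wz": 0},
  ],
)

```text
t: 7.95
tool_pos: [0.533, -0.0867, 0.0168]
orientation: [0.0, 0.999, -0.032, -0.0]
force: [0.1, -0.1, -1.1]
grip_width: 0.0262
grasp_force: 50.1
```

Request:
play_rows(
  plan=[
    {"tx": 0, "ty": -0.003, "tz": 0.002, "wx": 0, "wy": 0, "wz": 0},
    {"tx": 0, "ty": -0.003, "tz": 0.004, "wx": 0, "wy": 0, "wz": 0},
    {"tx": 0, "ty": -0.003, "tz": 0.004, "wx": 0, "wy": 0, "wz": 0},
  ],
)

```text
t: 8.25
tool_pos: [0.5333, -0.0857, 0.0159]
orientation: [0.0, 0.999, -0.033, 0.0]
force: [-2.0, -0.9, 6.8]
grip_width: 0.0269
grasp_force: 55.2
```

Contact came at the floor height expected, so I'll release and rise.

Request:
play_rows(
  fingers=0.0,
  plan=[
    {"tx": 0, "ty": 0, "tz": 0, "wx": 0, "wy": 0, "wz": 0},
    {"tx": 0, "ty": 0, "tz": -0.003, "wx": 0, "wy": 0, "wz": 0},
    {"tx": 0, "ty": 0, "tz": -0.005, "wx": 0, "wy": 0, "wz": 0},
    {"tx": 0, "ty": 0, "tz": -0.005, "wx": 0, "wy": 0, "wz": 0},
    {"tx": 0, "ty": 0, "tz": -0.05, "wx": 0, "wy": 0, "wz": 0},
    {"tx": 0, "ty": 0, "tz": -0.15, "wx": 0, "wy": 0, "wz": 0},
    {"tx": 0, "ty": 0, "tz": -0.25, "wx": 0, "wy": 0, "wz": 0},
    {"tx": 0, "ty": 0, "tz": -0.25, "wx": 0, "wy": 0, "wz": 0},
  ],
)

```text
t: 9.05
tool_pos: [0.5368, -0.0856, 0.12]
orientation: [0.0, 0.999, -0.033, 0.004]
force: [1.0, -0.7, 0.5]
grip_width: 0.0428
grasp_force: 0.0
```

```bash
python3 - <<'E'
from h import *
s=snap('wrist'); np.savez('w4.npz',**s); print(observe()['grip_width'])
E
python3 d.py .5903 .3403 .06 -.4484
```

```text
0.04262552140088317
tx 0.0682 ty -1.0717 tz 0.1442 wz 0.4879 | pos [ 0.5352 -0.0857  0.1177] yaw -0.0652 t 9.1
```

Request:
play_rows(
  fingers=0.2,
  plan=[
    {"tx": 0.07, "ty": -1, "tz": 0, "wx": 0, "wy": 0, "wz": 0.488},
    {"tx": 0.07, "ty": -1, "tz": 0, "wx": 0, "wy": 0, "wz": 0.488},
    {"tx": 0.07, "ty": -1, "tz": 0, "wx": 0, "wy": 0, "wz": 0.488},
    {"tx": 0.07, "ty": -1, "tz": 0, "wx": 0, "wy": 0, "wz": 0.488},
    {"tx": 0.07, "ty": -1, "tz": 0, "wx": 0, "wy": 0, "wz": 0.488},
    {"tx": 0.07, "ty": -1, "tz": 0, "wx": 0, "wy": 0, "wz": 0.488},
    {"tx": 0.07, "ty": -1, "tz": 0, "wx": 0, "wy": 0, "wz": 0.488},
    {"tx": 0.07, "ty": -1, "tz": 0.05, "wx": 0, "wy": 0, "wz": 0.488},
    {"tx": 0.07, "ty": -1, "tz": 0.1, "wx": 0, "wy": 0, "wz": 0.488},
    {"tx": 0.07, "ty": -1, "tz": 0.1, "wx": 0, "wy": 0, "wz": 0.488},
  ],
)

```text
t: 10.1
tool_pos: [0.5832, 0.3131, 0.0707]
orientation: [0.002, 0.975, -0.22, -0.003]
force: [0.0, -0.7, -1.0]
grip_width: 0.0511
grasp_force: 0.0
```

```bash
python3 d.py .5903 .3403 .05 -.4484
```

```text
tx -0.0131 ty -0.0690 tz 0.0517 wz 0.0060 | pos [0.5832 0.3131 0.0707] yaw -0.4437 t 10.1
```

Request:
play_rows(
  plan=[
    {"tx": -0.013, "ty": -0.069, "tz": 0.05, "wx": 0, "wy": 0, "wz": 0.006},
    {"tx": -0.013, "ty": -0.069, "tz": 0.05, "wx": 0, "wy": 0, "wz": 0.006},
    {"tx": -0.013, "ty": -0.069, "tz": 0.05, "wx": 0, "wy": 0, "wz": 0.006},
    {"tx": -0.013, "ty": -0.069, "tz": 0.05, "wx": 0, "wy": 0, "wz": 0.006},
  ],
)

```text
t: 10.5
tool_pos: [0.5951, 0.3367, 0.0557]
orientation: [0.001, 0.974, -0.226, 0.0]
force: [-0.2, 0.4, -0.1]
grip_width: 0.0511
grasp_force: 0.0
```

```bash
python3 d.py .5903 .3403 .008 -.4484
```

```text
tx -0.0146 ty -0.0027 tz 0.1191 wz -0.0085 | pos [0.5951 0.3367 0.0557] yaw -0.4551 t 10.5
```

Request:
play_rows(
  plan=[
    {"tx": -0.008, "ty": -0.003, "tz": 0.06, "wx": 0, "wy": 0, "wz": -0.004},
    {"tx": -0.012, "ty": -0.003, "tz": 0.1, "wx": 0, "wy": 0, "wz": -0.006},
    {"tx": -0.012, "ty": -0.003, "tz": 0.112, "wx": 0, "wy": 0, "wz": -0.006},
    {"tx": -0.012, "ty": -0.003, "tz": 0.112, "wx": 0, "wy": 0, "wz": -0.006},
    {"tx": -0.012, "ty": -0.003, "tz": 0.112, "wx": 0, "wy": 0, "wz": -0.006},
  ],
)

```text
t: 11.0
tool_pos: [0.5912, 0.342, 0.011]
orientation: [-0.0, 0.975, -0.222, 0.0]
force: [0.1, 0.6, -0.1]
grip_width: 0.0511
grasp_force: 0.0
```

```bash
python3 d.py .5903 .3403 .008 -.4484
```

```text
tx -0.0001 ty 0.0047 tz 0.0075 wz -0.0004 | pos [0.5912 0.342  0.011 ] yaw -0.4487 t 11.0
```

Request:
play_rows(
  plan=[
    {"tx": 0, "ty": 0.004, "tz": 0.007, "wx": 0, "wy": 0, "wz": 0},
    {"tx": 0, "ty": 0.004, "tz": 0.007, "wx": 0, "wy": 0, "wz": 0},
  ],
)

```text
t: 11.2
tool_pos: [0.59, 0.3404, 0.0078]
orientation: [0.0, 0.975, -0.222, 0.0]
force: [-0.4, 0.2, -0.2]
grip_width: 0.0512
grasp_force: 0.0
```

Request:
play_rows(
  fingers=-1,
  squeeze=40,
  plan=[
    {"tx": 0, "ty": 0, "tz": 0, "wx": 0, "wy": 0, "wz": 0},
    {"tx": 0, "ty": 0, "tz": 0, "wx": 0, "wy": 0, "wz": 0},
    {"tx": 0, "ty": 0, "tz": 0, "wx": 0, "wy": 0, "wz": 0},
    {"tx": 0, "ty": 0, "tz": 0, "wx": 0, "wy": 0, "wz": 0},
    {"tx": 0, "ty": 0, "tz": 0, "wx": 0, "wy": 0, "wz": 0},
    {"tx": 0, "ty": 0, "tz": 0, "wx": 0, "wy": 0, "wz": 0},
    {"tx": 0, "ty": 0, "tz": 0, "wx": 0, "wy": 0, "wz": 0},
  ],
)

```text
t: 11.9
tool_pos: [0.59, 0.341, 0.0079]
orientation: [-0.0, 0.975, -0.222, 0.0]
force: [-0.9, -0.3, 5.4]
grip_width: 0.0168
grasp_force: 40.3
```

```bash
python3 d.py .539 .0145 .09 -.0633
```

```text
tx 0.2387 ty 0.7909 tz -0.2052 wz -0.4901 | pos [0.59   0.341  0.0079] yaw -0.4482 t 11.9
```

Request:
play_rows(
  plan=[
    {"tx": 0, "ty": 0, "tz": -0.06, "wx": 0, "wy": 0, "wz": 0},
    {"tx": 0, "ty": 0, "tz": -0.16, "wx": 0, "wy": 0, "wz": 0},
    {"tx": 0.239, "ty": 0.791, "tz": -0.205, "wx": 0, "wy": 0, "wz": -0.49},
    {"tx": 0.239, "ty": 0.791, "tz": -0.205, "wx": 0, "wy": 0, "wz": -0.49},
    {"tx": 0.239, "ty": 0.791, "tz": -0.205, "wx": 0, "wy": 0, "wz": -0.49},
    {"tx": 0.239, "ty": 0.791, "tz": -0.205, "wx": 0, "wy": 0, "wz": -0.49},
    {"tx": 0.239, "ty": 0.791, "tz": -0.205, "wx": 0, "wy": 0, "wz": -0.49},
    {"tx": 0.239, "ty": 0.791, "tz": -0.205, "wx": 0, "wy": 0, "wz": -0.49},
    {"tx": 0.239, "ty": 0.791, "tz": -0.205, "wx": 0, "wy": 0, "wz": -0.49},
    {"tx": 0.239, "ty": 0.791, "tz": -0.205, "wx": 0, "wy": 0, "wz": -0.49},
  ],
)

```text
t: 12.9
tool_pos: [0.5374, 0.0072, 0.089]
orientation: [0.002, 0.999, -0.036, -0.001]
force: [0.1, 0.1, -1.4]
grip_width: 0.0168
grasp_force: 39.7
```

```bash
python3 d.py .539 .0145 .03 -.0633
```

```text
tx 0.0027 ty -0.0184 tz 0.1475 wz -0.0109 | pos [0.5374 0.0072 0.089 ] yaw -0.0718 t 12.9
```

Request:
play_rows(
  plan=[
    {"tx": 0, "ty": 0, "tz": 0.07, "wx": 0, "wy": 0, "wz": 0},
    {"tx": 0, "ty": 0, "tz": 0.13, "wx": 0, "wy": 0, "wz": 0},
    {"tx": 0, "ty": 0, "tz": 0.15, "wx": 0, "wy": 0, "wz": 0},
    {"tx": 0, "ty": 0, "tz": 0.15, "wx": 0, "wy": 0, "wz": 0},
    {"tx": 0, "ty": 0, "tz": 0.15, "wx": 0, "wy": 0, "wz": 0},
  ],
)

```text
t: 13.4
tool_pos: [0.5393, 0.0147, 0.0301]
orientation: [-0.0, 1.0, -0.031, 0.0]
force: [0.1, -0.6, 0.4]
grip_width: 0.0166
grasp_force: 39.7
```

```bash
python3 d.py .539 .0145 .0165 -.0633
```

```text
tx -0.0007 ty 0.0006 tz 0.0339 wz 0.0007 | pos [0.5393 0.0147 0.0301] yaw -0.0627 t 13.4
```

Request:
play_rows(
  plan=[
    {"tx": 0, "ty": 0, "tz": 0.01, "wx": 0, "wy": 0, "wz": 0},
    {"tx": 0, "ty": 0, "tz": 0.02, "wx": 0, "wy": 0, "wz": 0},
    {"tx": 0, "ty": 0, "tz": 0.028, "wx": 0, "wy": 0, "wz": 0},
    {"tx": 0, "ty": 0, "tz": 0.034, "wx": 0, "wy": 0, "wz": 0},
    {"tx": 0, "ty": 0, "tz": 0.036, "wx": 0, "wy": 0, "wz": 0},
    {"tx": 0, "ty": 0, "tz": 0.036, "wx": 0, "wy": 0, "wz": 0},
  ],
)

```text
t: 14.0
tool_pos: [0.5389, 0.0141, 0.0163]
orientation: [0.0, 0.999, -0.032, -0.0]
force: [-5.6, -0.5, 14.8]
grip_width: 0.0167
grasp_force: 48.2
```

Request:
play_rows(
  fingers=-0.2,
  plan=[
    {"tx": 0, "ty": 0, "tz": 0, "wx": 0, "wy": 0, "wz": 0},
    {"tx": 0, "ty": 0, "tz": -0.004, "wx": 0, "wy": 0, "wz": 0},
    {"tx": 0, "ty": 0, "tz": -0.006, "wx": 0, "wy": 0, "wz": 0},
    {"tx": 0, "ty": 0, "tz": -0.006, "wx": 0, "wy": 0, "wz": 0},
    {"tx": 0, "ty": 0, "tz": -0.05, "wx": 0, "wy": 0, "wz": 0},
    {"tx": 0, "ty": 0, "tz": -0.15, "wx": 0, "wy": 0, "wz": 0},
    {"tx": 0.1, "ty": 0.12, "tz": -0.27, "wx": 0, "wy": 0, "wz": 0},
    {"tx": 0.2, "ty": 0.12, "tz": -0.4, "wx": 0, "wy": 0, "wz": 0},
    {"tx": 0.2, "ty": 0.12, "tz": -0.4, "wx": 0, "wy": 0, "wz": 0},
    {"tx": 0.2, "ty": 0.12, "tz": -0.4, "wx": 0, "wy": 0, "wz": 0},
  ],
)

```text
t: 15.0
tool_pos: [0.6215, -0.041, 0.1801]
orientation: [0.0, 0.999, -0.033, 0.005]
force: [1.7, -0.7, 0.7]
grip_width: 0.0344
grasp_force: 0.0
```

```bash
python3 - <<'E'
from h import *
s=snap('wrist'); np.savez('w5.npz',**s); f=cv2.convertScaleAbs(s['frame'],alpha=1.6); s['frame']=f
save(s,'w5.png',k=1.25)
E
python3 d.py .4382 .1854 .06 .2712
```

```text
tx -0.4856 ty -0.5325 tz 0.2929 wz -0.4285 | pos [ 0.6181 -0.0398  0.1772] yaw -0.0653 t 15.05
```

View pics/w5.png

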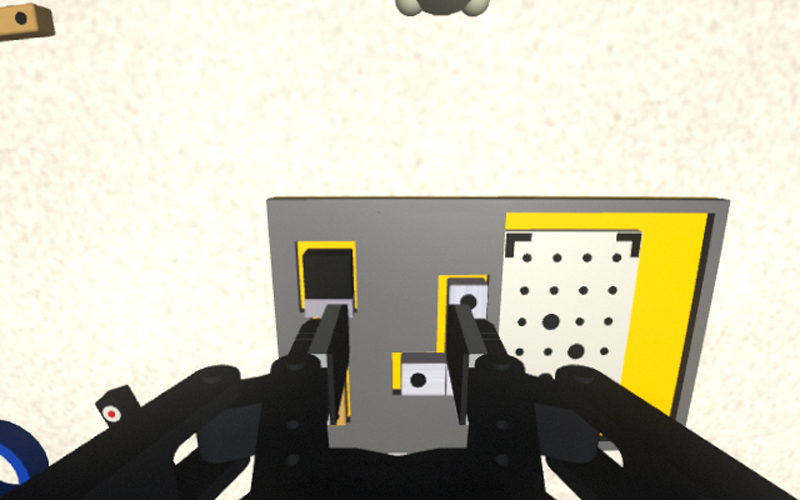

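The brush and bracket both lie in their cut-outs, at view (328,275) and (440,345). The bar is next.

Request:
play_rows(
  fingers=0.2,
  squeeze=50,
  plan=[
    {"tx": -0.485, "ty": -0.53, "tz": 0.1, "wx": 0, "wy": 0, "wz": -0.428},
    {"tx": -0.485, "ty": -0.53, "tz": 0.1, "wx": 0, "wy": 0, "wz": -0.428},
    {"tx": -0.485, "ty": -0.53, "tz": 0.1, "wx": 0, "wy": 0, "wz": -0.428},
    {"tx": -0.485, "ty": -0.53, "tz": 0.1, "wx": 0, "wy": 0, "wz": -0.428},
    {"tx": -0.485, "ty": -0.53, "tz": 0.15, "wx": 0, "wy": 0, "wz": -0.428},
    {"tx": -0.485, "ty": -0.53, "tz": 0.25, "wx": 0, "wy": 0, "wz": -0.428},
    {"tx": -0.485, "ty": -0.53, "tz": 0.3, "wx": 0, "wy": 0, "wz": -0.428},
    {"tx": -0.485, "ty": -0.53, "tz": 0.3, "wx": 0, "wy": 0, "wz": -0.428},
    {"tx": -0.485, "ty": -0.53, "tz": 0.3, "wx": 0, "wy": 0, "wz": -0.428},
    {"tx": -0.485, "ty": -0.53, "tz": 0.3, "wx": 0, "wy": 0, "wz": -0.428},
  ],
)

```text
t: 16.05
tool_pos: [0.4367, 0.1843, 0.0563]
orientation: [0.0, 0.991, 0.135, 0.001]
force: [-0.1, -0.9, -0.2]
grip_width: 0.0513
grasp_force: 0.0
```

```bash
python3 d.py .4382 .1854 .01 .2712
```

```text
tx 0.0043 ty -0.0016 tz 0.1157 wz -0.0000 | pos [0.4367 0.1843 0.0563] yaw 0.2712 t 16.05
```

Request:
play_rows(
  plan=[
    {"tx": 0.003, "ty": -0.001, "tz": 0.06, "wx": 0, "wy": 0, "wz": 0},
    {"tx": 0.003, "ty": -0.001, "tz": 0.1, "wx": 0, "wy": 0, "wz": 0},
    {"tx": 0.003, "ty": -0.001, "tz": 0.115, "wx": 0, "wy": 0, "wz": 0},
    {"tx": 0.003, "ty": -0.001, "tz": 0.115, "wx": 0, "wy": 0, "wz": 0},
    {"tx": 0.003, "ty": -0.001, "tz": 0.115, "wx": 0, "wy": 0, "wz": 0},
  ],
)

```text
t: 16.55
tool_pos: [0.4375, 0.1857, 0.0102]
orientation: [-0.0, 0.991, 0.135, 0.001]
force: [0.1, 0.0, 0.1]
grip_width: 0.051
grasp_force: 0.0
```

```bash
python3 d.py .4382 .1854 .01 .2712
```

```text
tx 0.0015 ty 0.0011 tz 0.0004 wz 0.0008 | pos [0.4375 0.1857 0.0102] yaw 0.2718 t 16.55
```

Request:
play_rows(
  fingers=-1,
  plan=[
    {"tx": 0, "ty": 0, "tz": 0, "wx": 0, "wy": 0, "wz": 0},
    {"tx": 0, "ty": 0, "tz": 0, "wx": 0, "wy": 0, "wz": 0},
    {"tx": 0, "ty": 0, "tz": 0, "wx": 0, "wy": 0, "wz": 0},
    {"tx": 0, "ty": 0, "tz": 0, "wx": 0, "wy": 0, "wz": 0},
    {"tx": 0, "ty": 0, "tz": 0, "wx": 0, "wy": 0, "wz": 0},
    {"tx": 0, "ty": 0, "tz": 0, "wx": 0, "wy": 0, "wz": 0},
    {"tx": 0, "ty": 0, "tz": 0, "wx": 0, "wy": 0, "wz": 0},
  ],
)

```text
t: 17.25
tool_pos: [0.437, 0.1859, 0.0099]
orientation: [0.0, 0.991, 0.136, 0.001]
force: [-0.8, -0.8, 7.9]
grip_width: 0.0181
grasp_force: 49.2
```

```bash
python3 d.py .5235 -.2265 .1 -.0633
```

```text
tx -0.0697 ty 1.0512 tz -0.2251 wz 0.4281 | pos [0.437  0.1859 0.0099] yaw 0.2730 t 17.25
```

Request:
play_rows(
  plan=[
    {"tx": 0, "ty": 0, "tz": -0.06, "wx": 0, "wy": 0, "wz": 0},
    {"tx": 0, "ty": 0.05, "tz": -0.16, "wx": 0, "wy": 0, "wz": 0},
    {"tx": -0.07, "ty": 1, "tz": -0.225, "wx": 0, "wy": 0, "wz": 0.428},
    {"tx": -0.07, "ty": 1, "tz": -0.225, "wx": 0, "wy": 0, "wz": 0.428},
    {"tx": -0.07, "ty": 1, "tz": -0.225, "wx": 0, "wy": 0, "wz": 0.428},
    {"tx": -0.07, "ty": 1, "tz": -0.225, "wx": 0, "wy": 0, "wz": 0.428},
    {"tx": -0.07, "ty": 1, "tz": -0.225, "wx": 0, "wy": 0, "wz": 0.428},
    {"tx": -0.07, "ty": 1, "tz": -0.225, "wx": 0, "wy": 0, "wz": 0.428},
    {"tx": -0.07, "ty": 1, "tz": -0.225, "wx": 0, "wy": 0, "wz": 0.428},
    {"tx": -0.07, "ty": 1, "tz": -0.225, "wx": 0, "wy": 0, "wz": 0.428},
  ],
)

```text
t: 18.25
tool_pos: [0.5172, -0.2118, 0.0996]
orientation: [0.001, 0.999, -0.034, 0.0]
force: [-0.2, -0.1, -0.4]
grip_width: 0.0186
grasp_force: 49.5
```

```bash
python3 d.py .5235 -.2265 .09 -.0633
```

```text
tx 0.0183 ty 0.0355 tz 0.0241 wz -0.0052 | pos [ 0.5172 -0.2118  0.0996] yaw -0.0674 t 18.25
```

Request:
play_rows(
  plan=[
    {"tx": 0.018, "ty": 0.04, "tz": 0.05, "wx": 0, "wy": 0, "wz": 0},
    {"tx": 0.018, "ty": 0.04, "tz": 0.1, "wx": 0, "wy": 0, "wz": 0},
    {"tx": 0.018, "ty": 0.04, "tz": 0.15, "wx": 0, "wy": 0, "wz": 0},
    {"tx": 0.018, "ty": 0.04, "tz": 0.16, "wx": 0, "wy": 0, "wz": 0},
    {"tx": 0.018, "ty": 0.04, "tz": 0.16, "wx": 0, "wy": 0, "wz": 0},
    {"tx": 0.018, "ty": 0.04, "tz": 0.16, "wx": 0, "wy": 0, "wz": 0},
  ],
)

```text
t: 18.85
tool_pos: [0.5241, -0.2234, 0.036]
orientation: [0.0, 1.0, -0.032, 0.001]
force: [0.4, -0.1, -0.7]
grip_width: 0.0187
grasp_force: 49.5
```

```bash
python3 d.py .5235 -.2265 .019 -.0633
```

```text
tx -0.0009 ty 0.0077 tz 0.0426 wz 0.0003 | pos [ 0.5241 -0.2234  0.036 ] yaw -0.0630 t 18.85
```

Request:
play_rows(
  plan=[
    {"tx": 0, "ty": 0.01, "tz": 0, "wx": 0, "wy": 0, "wz": 0},
    {"tx": 0, "ty": 0.01, "tz": 0.015, "wx": 0, "wy": 0, "wz": 0},
    {"tx": 0, "ty": 0.01, "tz": 0.03, "wx": 0, "wy": 0, "wz": 0},
    {"tx": 0, "ty": 0.01, "tz": 0.04, "wx": 0, "wy": 0, "wz": 0},
    {"tx": 0, "ty": 0.01, "tz": 0.04, "wx": 0, "wy": 0, "wz": 0},
    {"tx": 0, "ty": 0.01, "tz": 0.04, "wx": 0, "wy": 0, "wz": 0},
  ],
)

```text
t: 19.45
tool_pos: [0.5231, -0.2272, 0.0189]
orientation: [-0.0, 1.0, -0.032, -0.0]
force: [-0.0, 0.3, -1.5]
grip_width: 0.0182
grasp_force: 49.6
```

```bash
python3 d.py .5237 -.2225 .019 -.0633
```

```text
tx 0.0008 ty -0.0119 tz -0.0002 wz 0.0001 | pos [ 0.5231 -0.2272  0.0189] yaw -0.0632 t 19.45
```

Request:
play_rows(
  plan=[
    {"tx": 0, "ty": -0.003, "tz": 0, "wx": 0, "wy": 0, "wz": 0},
    {"tx": 0, "ty": -0.006, "tz": 0, "wx": 0, "wy": 0, "wz": 0},
    {"tx": 0, "ty": -0.009, "tz": 0, "wx": 0, "wy": 0, "wz": 0},
    {"tx": 0, "ty": -0.01, "tz": 0, "wx": 0, "wy": 0, "wz": 0},
    {"tx": 0, "ty": -0.01, "tz": 0, "wx": 0, "wy": 0, "wz": 0},
  ],
)

```text
t: 19.95
tool_pos: [0.5235, -0.2233, 0.0192]
orientation: [-0.0, 1.0, -0.032, 0.0]
force: [0.0, 0.1, -1.5]
grip_width: 0.0184
grasp_force: 49.6
```

Request:
play_rows(
  plan=[
    {"tx": 0, "ty": -0.002, "tz": 0, "wx": 0, "wy": 0, "wz": 0},
    {"tx": 0, "ty": -0.003, "tz": 0, "wx": 0, "wy": 0, "wz": 0},
    {"tx": 0, "ty": -0.003, "tz": 0, "wx": 0, "wy": 0, "wz": 0},
  ],
)

```text
t: 20.25
tool_pos: [0.5236, -0.2221, 0.0191]
orientation: [-0.0, 0.999, -0.032, -0.0]
force: [0.5, -0.2, -0.8]
grip_width: 0.0187
grasp_force: 49.6
```

Request:
play_rows(
  plan=[
    {"tx": 0, "ty": -0.002, "tz": 0, "wx": 0, "wy": 0, "wz": 0},
    {"tx": 0, "ty": -0.003, "tz": 0, "wx": 0, "wy": 0, "wz": 0},
    {"tx": 0, "ty": -0.003, "tz": 0, "wx": 0, "wy": 0, "wz": 0},
  ],
)

```text
t: 20.55
tool_pos: [0.5236, -0.2212, 0.0191]
orientation: [0.0, 0.999, -0.032, -0.0]
force: [-0.4, -1.3, -0.2]
grip_width: 0.0182
grasp_force: 49.5
```

Request:
play_rows(
  plan=[
    {"tx": 0, "ty": -0.002, "tz": 0, "wx": 0, "wy": 0, "wz": 0},
    {"tx": 0, "ty": -0.003, "tz": 0, "wx": 0, "wy": 0, "wz": 0},
    {"tx": 0, "ty": -0.003, "tz": 0, "wx": 0, "wy": 0, "wz": 0},
  ],
)

```text
t: 20.85
tool_pos: [0.5236, -0.221, 0.0192]
orientation: [0.001, 0.999, -0.032, 0.0]
force: [0.4, -4.3, -2.2]
grip_width: 0.0189
grasp_force: 49.4
```

Contact with the board. I'll press a touch more, lower and release.

Request:
play_rows(
  plan=[
    {"tx": 0, "ty": -0.002, "tz": 0, "wx": 0, "wy": 0, "wz": 0},
    {"tx": 0, "ty": -0.002, "tz": 0.002, "wx": 0, "wy": 0, "wz": 0},
    {"tx": 0, "ty": -0.002, "tz": 0.004, "wx": 0, "wy": 0, "wz": 0},
    {"tx": 0, "ty": -0.002, "tz": 0.004, "wx": 0, "wy": 0, "wz": 0},
  ],
)

```text
t: 21.25
tool_pos: [0.5237, -0.221, 0.018]
orientation: [0.001, 0.999, -0.032, 0.0]
force: [-0.6, -7.2, 2.2]
grip_width: 0.0184
grasp_force: 49.9
```

Request:
play_rows(
  fingers=-0.3,
  plan=[
    {"tx": 0, "ty": 0, "tz": 0, "wx": 0, "wy": 0, "wz": 0},
    {"tx": 0, "ty": 0, "tz": -0.001, "wx": 0, "wy": 0, "wz": 0},
    {"tx": 0, "ty": 0, "tz": -0.002, "wx": 0, "wy": 0, "wz": 0},
    {"tx": 0, "ty": 0, "tz": -0.002, "wx": 0, "wy": 0, "wz": 0},
    {"tx": 0, "ty": 0, "tz": -0.04, "wx": 0, "wy": 0, "wz": 0},
    {"tx": 0, "ty": 0, "tz": -0.15, "wx": 0, "wy": 0, "wz": 0},
    {"tx": 0.12, "ty": 0, "tz": -0.27, "wx": 0, "wy": 0, "wz": 0},
    {"tx": 0.23, "ty": -0.15, "tz": -0.4, "wx": 0, "wy": 0, "wz": 0},
    {"tx": 0.25, "ty": -0.25, "tz": -0.6, "wx": 0, "wy": 0, "wz": 0},
    {"tx": 0.25, "ty": -0.25, "tz": -0.7, "wx": 0, "wy": 0, "wz": 0},
  ],
)

```text
t: 22.25
tool_pos: [0.6142, -0.149, 0.2322]
orientation: [-0.001, 1.0, -0.03, -0.0]
force: [-0.2, -0.6, -0.7]
grip_width: 0.03
grasp_force: 0.0
```

Request:
play_rows(
  plan=[
    {"tx": 0, "ty": 0, "tz": -0.05, "wx": 0, "wy": 0, "wz": 0},
    {"tx": 0, "ty": 0, "tz": -0.05, "wx": 0, "wy": 0, "wz": 0},
    {"tx": 0, "ty": 0, "tz": -0.05, "wx": 0, "wy": 0, "wz": 0},
    {"tx": 0, "ty": 0, "tz": -0.05, "wx": 0, "wy": 0, "wz": 0},
  ],
)

```text
t: 22.65
tool_pos: [0.6125, -0.1524, 0.2488]
orientation: [-0.0, 0.999, -0.032, -0.001]
force: [0.1, -0.5, -0.9]
grip_width: 0.03
grasp_force: 0.0
```

Run:
```python
from h import *
s=snap('wrist'); np.savez('w6.npz',**s); print(observe()['tool_pos'])
s['frame']=cv2.convertScaleAbs(s['frame'],alpha=1.6); save(s,'w6.png',(60,300,160,480),2.5)
```

```text
[ 0.61249393 -0.15239299  0.24858149]
```

View pics/w6.png

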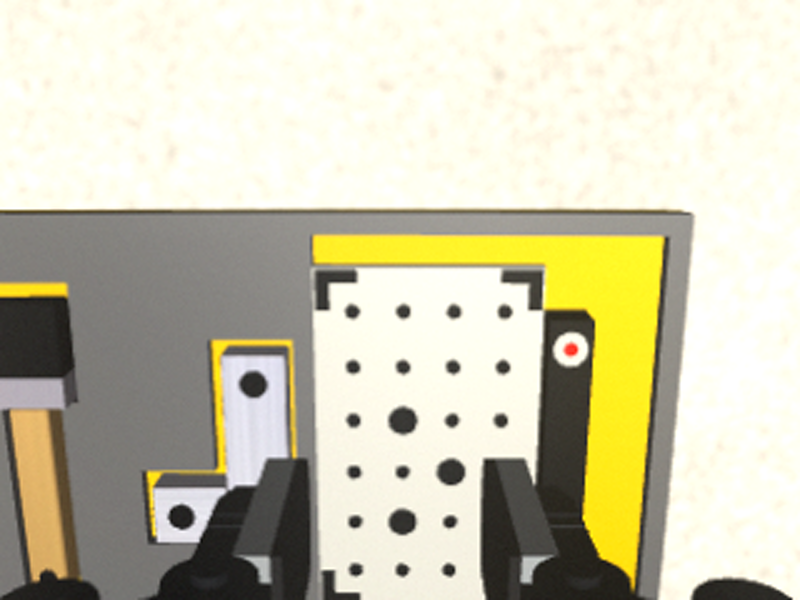

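The bar's far end sits against the board at crop (570,350) with no yellow between them. One last higher view, straight over the edge, will check the whole length and all three poses.

Request:
play_rows(
  plan=[
    {"tx": 0.14, "ty": 0.15, "tz": -0.2, "wx": 0, "wy": 0, "wz": 0},
    {"tx": 0.14, "ty": 0.15, "tz": -0.25, "wx": 0, "wy": 0, "wz": 0},
    {"tx": 0.14, "ty": 0.15, "tz": -0.25, "wx": 0, "wy": 0, "wz": 0},
    {"tx": 0.14, "ty": 0.15, "tz": -0.25, "wx": 0, "wy": 0, "wz": 0},
    {"tx": 0.14, "ty": 0.15, "tz": -0.25, "wx": 0, "wy": 0, "wz": 0},
    {"tx": 0.14, "ty": 0.15, "tz": -0.25, "wx": 0, "wy": 0, "wz": 0},
  ],
)

```text
t: 23.3
tool_pos: [0.6647, -0.2145, 0.3478]
orientation: [-0.001, 1.0, -0.031, -0.002]
force: [-0.2, 0.3, -0.9]
grip_width: 0.0297
grasp_force: 0.0
```

Run:
```python
from h import *
s=snap('wrist'); np.savez('w7.npz',**s); print(observe()['tool_pos'])
s['frame']=cv2.convertScaleAbs(s['frame'],alpha=1.6); save(s,'w7.png',(80,280,140,406),3)
```

```text
[ 0.66474419 -0.21449965  0.3479551 ]
```

View pics/w7.png

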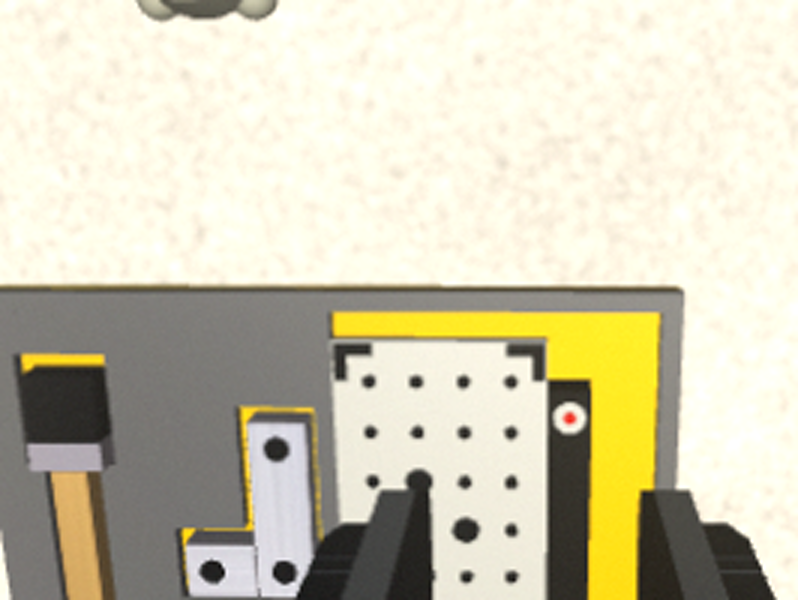

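Over the visible length the bar is flush and its dot is up, at crop (569,418). The fingers hide its near end, so I'll back off and measure the edges numerically.

Request:
play_rows(
  fingers=1,
  plan=[
    {"tx": -0.16, "ty": 0, "tz": -0.15, "wx": 0, "wy": 0, "wz": 0},
    {"tx": -0.16, "ty": 0, "tz": -0.15, "wx": 0, "wy": 0, "wz": 0},
    {"tx": -0.16, "ty": 0, "tz": -0.15, "wx": 0, "wy": 0, "wz": 0},
    {"tx": -0.16, "ty": 0, "tz": -0.15, "wx": 0, "wy": 0, "wz": 0},
    {"tx": -0.16, "ty": 0, "tz": -0.15, "wx": 0, "wy": 0, "wz": 0},
    {"tx": -0.16, "ty": 0, "tz": -0.15, "wx": 0, "wy": 0, "wz": 0},
  ],
)

```text
t: 23.95
tool_pos: [0.6019, -0.2109, 0.4082]
orientation: [-0.001, 1.0, -0.031, -0.001]
force: [-0.4, 0.7, -0.1]
grip_width: 0.0853
grasp_force: 0.0
```

Run:
```python
from fit import *
s=snap('wrist'); np.savez('w8.npz',**s); print(observe()['tool_pos'],'cam',-s['R'].T@s['t'])
t=np.load('fits.npz')['tray']; f=s['frame'].astype(np.float32)
ys=np.arange(-.16,-.085,.0005)
for x in np.arange(-.08,.081,.01):
    o=[]
    for z in(.016,.028):
        m=proj(s,place(t,np.c_[np.full(len(ys),x),ys],z)).astype(np.float32)
        v=cv2.remap(f,m[:,:1].copy(),m[:,1:].copy(),cv2.INTER_LINEAR)[:,0]
        r=v[:,0]; d=r<.45*np.percentile(r,90)
        i=np.where(d)[0]; 
        i=i[(ys[i]>-.14)]
        o+= [ (ys[i.min()]*1e3,ys[i.max()]*1e3) if len(i) else None]
    print('%.0f'%(x*1e3),o)
```

```text
[ 0.60198366 -0.21098911  0.40838236] cam [ 0.66938097 -0.21606606  0.551082  ]
-80 [(np.float64(-98.49999999999994), np.float64(-85.49999999999994)), None]
-70 [(np.float64(-121.49999999999997), np.float64(-95.99999999999994)), (np.float64(-100.49999999999996), np.float64(-85.49999999999994))]
-60 [(np.float64(-121.49999999999997), np.float64(-85.49999999999994)), (np.float64(-120.99999999999997), np.float64(-95.99999999999994))]
-50 [(np.float64(-121.49999999999997), np.float64(-102.49999999999996)), (np.float64(-120.99999999999997), np.float64(-102.49999999999996))]
-40 [(np.float64(-121.49999999999997), np.float64(-102.49999999999996)), (np.float64(-120.99999999999997), np.float64(-102.49999999999996))]
-30 [(np.float64(-121.99999999999997), np.float64(-102.99999999999996)), (np.float64(-121.49999999999997), np.float64(-102.49999999999996))]
-20 [(np.float64(-121.99999999999997), np.float64(-102.99999999999996)), (np.float64(-121.49999999999997), np.float64(-102.99999999999996))]
-10 [(np.float64(-122.49999999999997), np.float64(-85.49999999999994)), (np.float64(-121.499999999999
[... 589 characters left out ...]
99996))]
40 [(np.float64(-121.99999999999997), np.float64(-85.49999999999994)), (np.float64(-120.99999999999997), np.float64(-85.49999999999994))]
50 [(np.float64(-121.49999999999997), np.float64(-102.99999999999996)), (np.float64(-120.99999999999997), np.float64(-102.99999999999996))]
60 [(np.float64(-121.99999999999997), np.float64(-102.99999999999996)), (np.float64(-120.99999999999997), np.float64(-102.99999999999996))]
70 [(np.float64(-100.49999999999996), np.float64(-95.99999999999994)), (np.float64(-100.49999999999996), np.float64(-95.99999999999994))]
80 [(np.float64(-99.99999999999994), np.float64(-85.49999999999994)), (np.float64(-99.99999999999994), np.float64(-85.49999999999994))]
```

The bar spans x -65 to +65 mm along the edge. Its outer edge is constant to 0.5 mm and there is no gap at the board. Brush and bracket both came down 8.4 mm above their pick height, which is the tray floor. Handing in.

```bash
python3 -c "
from plant import ticket
print(ticket.hand_in())"
```

```text
the job is handed in; nothing more can be done
None
```

The job is handed in at about 24 s: brush and bracket were set down in their own cut-outs, the bar lies dots up and flush along the board's edge, and the arm did not go near the spray can, figure or tape; the hand-in gave no verdict.

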